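# Prop the praline box open on its stay

## Robot

A 6-joint arm with a two-finger parallel gripper is mounted at the origin on a cart in front of the work surface, level with it; the furniture and walls round the work are solid. World frame = base frame: x ahead of the robot, y to its left, z up, the work surface at z = 0. Lengths are in m, angles in rad, forces in N, time in s.
With the tool pointing down it reaches from about 0.2 to 0.875 m from the base axis. Payload 3.4 kg.
Tool frame: the origin (TCP) lies between the finger pads; the fingertips stand 25 mm ahead of it and the grasp point (between the pads) lies 6 mm ahead of it (r.nose_length is the z of the fingertips in the tool frame, in m); z points along the fingers, x is the direction in which the jaws open and shut, and the axes are right-handed (so a half turn about z gives the same grasp; the last joint's range is limited). The gripper opens to 94 mm and grips with 3 to 60 N. Pads are 16 mm wide; open, the fingers measure 119 mm over their backs; the gripper's body (75 mm by 177 mm) begins 78 mm behind the grasp point.
Start: joints at [-1.384, 0.276, 1.505, -0, 1.361, -0.121], TCP at [0.174, -0.548, 0.23] pointing down, gripper open.
Joint ranges: [-2.89, 2.89], [-0.75, 2.08], [0.22, 2.7], [-1.18, 4.32], [0.11, 2.71], [-2.7, 2.7]. Speed limits (rad/s): [2.57, 2.57, 3.14, 3.14, 3.14, 3.14].

## Interface

Orientations are given as a unit quaternion [w, x, y, z].
In Python, from plant import r, gripper_to, inverse_kinematics, vision, models, telemetry gives the robot as it stands. Calls block until the motion is done:
- r.move_to(position, orientation): joint-space move of the TCP to a pose.
- r.move_l(position, rot=None, vel=0.15, guard=None): straight line of the TCP; rot=None keeps the orientation; vel is the mean speed in m/s. With guard (N) it stops when the force on the tool has changed by that much, and returns True; else False.
- r.movej(angles): joint-space move.
- gripper_to(opening, f_grip=None): finger opening in m; f_grip is the grip in N (None keeps the last); returns when the fingers have stopped.
- r.hold(seconds).
- inverse_kinematics(position, orientation): joint angles nearest the present ones, or None.
- vision.snapshot(name): name is "scene" or "top" or "wrist"; returns the picture (384x512x3 uint8, red, green, blue); there is no depth.
- vision.get_calibration(name): a dict with "fx", "fy", "cx", "cy" (pixels), "D" ([k1, k2, p1, p2, k3] as OpenCV has them; the pictures are not rectified), "position" and "orientation" of the camera in the world. Camera axes: x right, y down, z forward; pixel columns grow to the right and rows downward; lengths in m; the calibration is good to about 2 mm. A picture is of the moment at which its call begins: read the wrist's pose just before it. get_calibration takes no time and is no camera call; for the wrist camera it gives the pose at the moment of the call.
A pose or a line that the arm cannot do raises r.PlanningError and nothing moves.
- r.sign_off(): hands the job in, once; it reports no verdict.
Trained networks look in the newest picture that a camera, given by its name, has taken for a name from the list of things; names that differ only in an ending like _2 or _b are one class to them, and where a whole thing is asked for, a point or a joint stands for the part that bears it (a point fixed in the world has none). Each returns a list of dicts, best first, with "score" (0 to 1); they miss things now and then, are a little off and sometimes report something else, mostly with a low value. They report only what shows in the picture. A call takes as long as a camera call.
- models.boxes_of(thing, camera): "at" ([x, y, z] in m, in world coordinates, good to about 4 mm: the middle of the surface that is visible of it).
- models.regions_of(thing, camera): "pixels" (384x512 bool, what is visible of it).
- models.mark_of(thing, camera): "at" ([x, y, z] in m, in world coordinates, good to about 4 mm: a listed point, or the origin of a listed thing).
Readings, each from a call of its own:
- telemetry.current_t(): time.
- telemetry.current_joints(): joint angles.
- telemetry.current_dq(): joint speeds.
- telemetry.current_joint_efforts(): joint torques, N m.
- telemetry.current_ee_pos(): TCP position.
- telemetry.current_tool_rot(): TCP orientation.
- telemetry.current_wrist_force(): force on the tool from outside, world axes, zero at the start.
- telemetry.current_torque(): the same for the moment, N m.
- telemetry.current_opening(): finger opening in m.
Only numpy, scipy, OpenCV 4.12 (cv2) and the standard library are available. Lean on these libraries where they do the work, as an engineer would, in place of code of your own. Each camera call takes 0.05 s, during which the arm holds its last target. There are 200 camera calls.

## Task

Get the wooden box of pralines ready for tasting: take the steel tongs off its lid and lay them flat on the bare counter, swing the lid all the way back until it rests there, flip up the brass stay on the box's right side until it leans back on its stop, and bring the lid forward again gently so that it comes to rest, slanting, on the stay. Leave the jar, the bell and the bowl where they stand.

Things in the scene. Friction and masses are not known exactly. Their poses are not given: they have to be found in the camera images.
- tasting_box: Shallow wooden box with a hinged, dark-panelled lid, fixed, on a smaller 25 mm dark plinth. Origin under its middle, 25 mm above the counter; x from the front (pull) to the hinge, y to its left, z up. In this frame (mm): walls x -74 to 66, y -100 to 100, z 0 to 35; shut lid x -74 to 67, y -101 to 101, z 37 to 44; plinth x -66 to 58, y -88 to 88. Filled with fixed chocolates up to 34 high.
- lid (a joint): Lid angle (rad): 0 shut, 1.57 upright, 1.80 all the way back at its stop, where its weight keeps it. Hinge friction holds it within about 5 degrees of upright; behind that it leans on to the stop, in front of it sinks slowly shut (damping 0.05 N m s/rad). 1.2 N up at the pull lifts it. Propped on the stay it stands at 1.05.
- lid_hinge (a point): Middle of the lid's hinge line, which runs along the box's y axis at its back edge; in the box frame (67, 0, 36) mm. Does not move.
- lid_pull (a point): Centre of the lid's dark-wood pull, a rounded block 36 mm wide (box y), 18 deep, 11 high, sticking out from the middle of the lid's front edge, 63 mm above the counter when shut, nothing under it. Moves with the lid, radius 151 mm about lid_hinge. Push it up from below with a finger or pinch it across its 36 mm.
- lid_stay (a joint): Stay angle (rad): 0 stowed, pointing forward along the outside of the box's right side, 3 deg above level; 1.52 upright; 1.80 leaning back at its stop, where its weight keeps it; short of upright it falls forward. Nearly free, 30 g. A cross pin 90 mm from the pivot reaches in over the box: the lid brought forward lands on it at lid 1.13 and slides till a step under the lid catches it (stay 1.70).
- stay_tab (a point): Centre of the black round finger tab at the stay's free end: a disc 22 mm in diameter, 12 mm thick along box y, on a radius of 115 mm about stay_pivot. Stowed it is in front of the box's right front corner, at (-110, -109, 28) mm in the box frame, 53 mm above the counter, nothing under it. Lift it from below with a finger, or pinch it across 12 mm.
- stay_pivot (a point): Centre of the stay's pivot on the box's right side, in the box frame (5, -109, 22) mm. Does not move.
- tongs_mid (a point): Middle of the steel serving tongs, 170 mm long (along this point's y axis), 32 mm wide (x), which lie flat, 5.5 mm above their underside, at first on the lid (lid top 69 mm above the counter). The arms are 11 mm high, the tip ends (-y) 18 mm. Rigid; grasp across the 32 mm. 60 g.
- tray_left: White rectangular tray of peaked chocolates on a dark block, fixed behind the work: 305 mm (own x) by 385 mm (own y), its top 168 mm above the counter; origin at its middle, 124 mm up. In front of it the counter is free as far as its near edge, which runs from x 0.41 m at y 0 to x 0.35 m at y 0.36.
- case_corner (a point): Front left upright edge, half-way up, of the tall glass display case (478 mm high, fixed) behind and to the right of the box: from here its front runs 277 mm to the right and its left side runs straight back, both turned 7 degrees left of the room's axes.
- jar_mid (a point): Middle of a glass jar of brown nibs with a cork, 65 mm in diameter, 110 mm high. To be left alone.
- bell_mid (a point): Middle of a chrome counter bell on a black foot, 80 mm in diameter, 60 mm high. To be left alone.
- bowl_mid (a point): Middle of a glazed oval bowl of nuts with a pink sweet, about 104 x 142 mm, 95 mm high. To be left alone.

How it is judged:
By the outcome, as a careful person would: the job done as asked, in the order asked, and still so for the second after the job is handed in, with the robot touching nothing.
It also fails if it takes over 72 s, if anything falls off the work surface, if the arm or the gripper's body presses on something with over 40 N, if the wrist force passes 120 N, or if a joint passes its speed limit or range.

## Working session

There is one attempt and no reset: what is moved stays moved. The work goes in short steps, each a Python script; the robot and the scene stay as the last script left them, time stands still between calls to the robot, and variables do not carry over. Pictures are saved under pics/ and viewed, about 8 in all and at most 12, crops included, and the job is handed in when it is done.

```bash
ls; mkdir -p pics
python3 - <<'E'
from plant import r, vision, models, telemetry
import cv2,numpy as np
for c in ["scene","top"]:
    im=vision.snapshot(c); cv2.imwrite(f"pics/a_{c}.png",im[:,:,::-1])
    k=vision.get_calibration(c); print(c,k)
    for n in ["tasting_box","lid_hinge","lid_pull","stay_tab","stay_pivot","tongs_mid","tray_left","case_corner","jar_mid","bell_mid","bowl_mid"]:
        print(n,[(round(d["score"],2),np.round(d["at"],3).tolist()) for d in models.mark_of(n,c)[:2]])
a=cv2.imread("pics/a_scene.png");b=cv2.imread("pics/a_top.png")
cv2.imwrite("pics/a_both.png",np.vstack([a,b])[:, :] if 0 else cv2.resize(np.hstack([a,b]),(800,300)))
print(telemetry.current_t())
E
```

```text
pics
scene {'fx': 446.6630991841827, 'fy': 446.6630991841827, 'cx': 261.91391786493614, 'cy': 190.5094025789905, 'D': array([-0.06383132,  0.        ,  0.        ,  0.        ,  0.        ]), 'position': array([0.09918554, 0.92167509, 1.27729646]), 'orientation': array([ 0.09301982, -0.23467393,  0.90719889, -0.3365496 ])}
tasting_box [(0.9, [0.505, -0.106, 0.026])]
lid_hinge [(0.69, [0.556, -0.069, 0.063]), (0.46, [0.611, 0.367, 0.021])]
lid_pull [(0.77, [0.432, -0.152, 0.065])]
stay_tab [(0.56, [0.464, -0.256, 0.053])]
stay_pivot [(0.96, [0.564, -0.194, 0.047])]
tongs_mid [(0.5, [0.505, -0.104, 0.075])]
tray_left []
case_corner [(0.6, [0.607, -0.262, 0.242])]
jar_mid [(0.63, [0.449, 0.143, 0.052])]
bell_mid [(0.93, [0.464, 0.404, 0.031])]
bowl_mid [(0.73, [0.612, 0.367, 0.021]), (0.49, [0.563, -0.193, 0.047])]
top {'fx': 373.85260502279533, 'fy': 373.85260502279533, 'cx': 249.0725324278457, 'cy': 191.76810530851995, 'D': array([-0.0843269,  0.       ,  0.       ,  0.       ,  0.       ]), 'position': array([0.5289736 , 0.06537632, 1.18325673]), 'orientation': array([ 0.02904301, -0.69884025,  0.71421581, -0.02597267])}
tasting_box [(0.76, [0.503, -0.105, 0.031])]
lid_hinge [(0.57, [0.557, -0.069, 0.061])]
lid_pull [(0.56, [0.431, -0.154, 0.06])]
stay_tab [(0.52, [0.467, -0.257, 0.051]), (0.17, [0.501, -0.106, 0.027])]
stay_pivot [(0.93, [0.563, -0.198, 0.045])]
tongs_mid [(0.64, [0.509, -0.102, 0.078])]
tray_left [(0.18, [0.463, 0.408, 0.029])]
case_corner [(0.82, [0.601, -0.26, 0.241]), (0.63, [0.433, -0.155, 0.062])]
jar_mid [(0.72, [0.446, 0.142, 0.049])]
bell_mid [(0.95, [0.46, 0.405, 0.026]), (0.54, [0.508, -0.099, 0.076])]
bowl_mid [(0.87, [0.607, 0.369, 0.018]), (0.29, [0.448, 0.144, 0.051])]
1.2
```

View pics/a_scene.png

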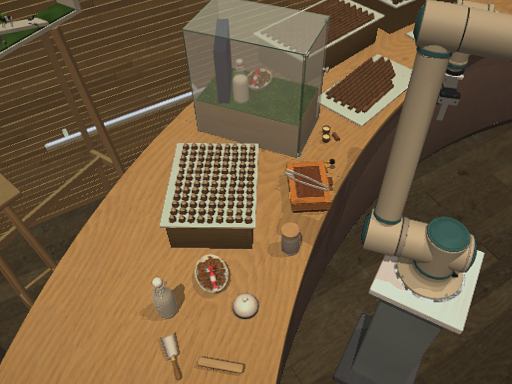

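View pics/a_top.png

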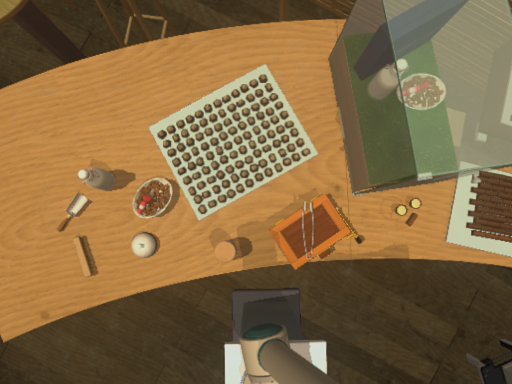

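The box sits at about (0.504, -0.105) with its yaw near 34°. The jar (top view, pixel 228,248), bell (144,244) and bowl (153,198) are on its left, and the case corner is right-rear. The tongs lie across the lid, from about (308,203) to (306,255). Next I'll refine the box and tongs poses, then check the drop spot.

```bash
cat > h.py <<'E'
from plant import r, gripper_to, inverse_kinematics, vision, models, telemetry
import cv2, numpy as np
from scipy.spatial.transform import Rotation as R
def unq(q): return R.from_quat(q,scalar_first=True)
def ground(px,cal,z):
    K=np.array([[cal["fx"],0,cal["cx"]],[0,cal["fy"],cal["cy"]],[0,0,1]])
    n=cv2.undistortPoints(np.float64(px).reshape(-1,1,2),K,cal["D"])[:,0]
    d=unq(cal["orientation"]).apply(np.c_[n,np.ones(len(n))]); p=np.array(cal["position"])
    return p+d*((z-p[2])/d[:,2])[:,None]
def project(P,cal):
    K=np.array([[cal["fx"],0,cal["cx"]],[0,cal["fy"],cal["cy"]],[0,0,1]])
    Ri=unq(cal["orientation"]).inv()
    return cv2.projectPoints(np.float64(P),Ri.as_rotvec(),Ri.apply(-np.array(cal["position"])),K,cal["D"])[0][:,0]
def down(yaw): # tool z down, tool x (jaws) along world angle yaw
    x=np.array([np.cos(yaw),np.sin(yaw),0]); z=np.array([0,0,-1.]); return R.from_matrix(np.c_[x,np.cross(z,x),z]).as_quat(scalar_first=True)
def mask(n,c):
    m=models.regions_of(n,c); return (m[0]["pixels"],m[0]["score"]) if m else (None,0)
E
python3 - <<'E'
from h import *
L={"tasting_box":(0,0,0),"lid_hinge":(67,0,36),"lid_pull":(-84,0,38),"stay_tab":(-110,-109,28),"stay_pivot":(5,-109,22)}
A=[];B=[]
for c in ["scene","top"]:
    vision.snapshot(c)
    for n in L:
        m=models.mark_of(n,c)
        if m: A.append(np.array(L[n])/1000);B.append(m[0]["at"])
A=np.array(A);B=np.array(B)
a=A[:,:2]-A[:,:2].mean(0);b=B[:,:2]-B[:,:2].mean(0)
yaw=np.arctan2((a[:,0]*b[:,1]-a[:,1]*b[:,0]).sum(),(a*b).sum())
Rz=R.from_euler('z',yaw); t=(B-Rz.apply(A)).mean(0); print("yaw",np.degrees(yaw),"t",t); print(np.round((B-Rz.apply(A)-t)*1000,1).tolist())
np.save("box.npy",[*t[:2],yaw])
for c in ["scene","top"]:
    vision.snapshot(c); m,s=mask("tongs_mid",c); cal=vision.get_calibration(c)
    yy,xx=np.nonzero(m); P=ground(np.c_[xx,yy],cal,0.075)[:,:2]
    rc=cv2.minAreaRect(np.float32(P*1000)); w,v=np.linalg.eigh(np.cov(P.T)); print(c,s,len(P),P.mean(0),rc,np.degrees(np.arctan2(v[1,1],v[0,1])))
    m2,s=mask("tray_left",c)
    if m2 is not None:
        yy,xx=np.nonzero(m2);print("tray",s,np.round(cv2.boxPoints(cv2.minAreaRect(np.float32(ground(np.c_[xx,yy],cal,.168)[:,:2]))),3).tolist())
im=cv2.imread("pics/a_top.png");cal=vision.get_calibration("top")
bx=lambda x,y,z:Rz.apply([x/1000,y/1000,z/1000])+[t[0],t[1],.025]
for p in project([bx(-74,-101,44),bx(-74,101,44),bx(67,101,44),bx(67,-101,44),bx(-110,-109,28),bx(5,-109,22),bx(-84,0,38)],cal): cv2.circle(im,tuple(np.int32(p.round())),1,(0,255,0),-1)
for s in [.25,.27,.29]:
    pass
seg=project([[.40,.22,0],[.52,.34,0],[.455,.19,0],[.455,.36,0]],cal).round().astype(int)
cv2.line(im,seg[0].tolist(),seg[1].tolist(),(255,0,0),1);cv2.line(im,seg[2].tolist(),seg[3].tolist(),(255,255,0),1)
cv2.imwrite("pics/b.png",cv2.resize(im[150:290,110:380],None,fx=2.9,fy=2.9,interpolation=cv2.INTER_CUBIC))
E
```

```text
yaw 32.79482967725425 t [ 0.50165359 -0.1054175   0.0258875 ]
[[1.8, 0.2, -1.5], [-1.0, 2.4, 5.0], [-1.0, -1.3, 0.1], [-0.0, 0.5, -1.3], [-2.1, -0.4, -1.6], [1.3, 2.3, 2.8], [0.4, -0.8, -3.2], [0.6, -3.1, -0.4]]
scene 0.61 217 [ 0.51281365 -0.0994249 ] ((504.8782043457031, -97.06887817382812), (40.27250671386719, 166.39962768554688), 86.67771911621094) 178.60004294070683
tray 0.56 [[0.42100000381469727, -0.1420000046491623], [0.4309999942779541, -0.15399999916553497], [0.4560000002384186, -0.13199999928474426], [0.44600000977516174, -0.11999999731779099]]
top 0.44 44 [ 0.56743661 -0.10074944] ((567.9678955078125, -100.23030090332031), (26.79199981689453, 26.727937698364258), 88.10298156738281) 77.6991943425865
```

View pics/b.png

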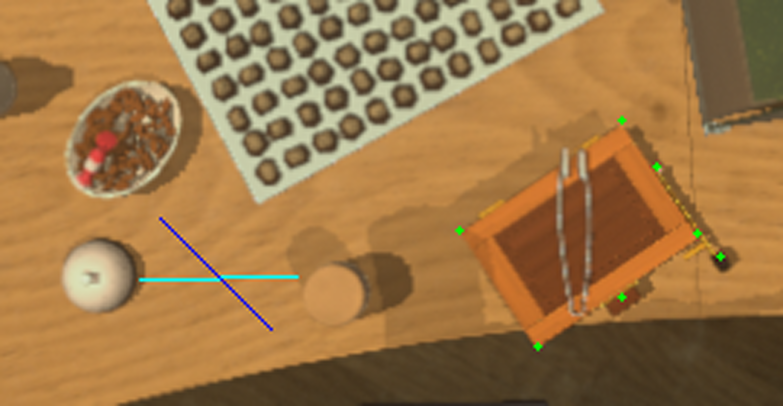

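Run:
```python
from h import *
cal=vision.get_calibration("top")
f=lambda p,z:ground([[110+p[0]/2.9,150+p[1]/2.9]],cal,z)[0].round(3)
print("tongs ends",f((574,150),.078),f((577,315),.076),"mid",f((559,232),.078),f((590,232),.078),"tray corner",f((260,202),.168),f((605,10),.168),"edge",f((272,362),0))
# IK checks
bx=np.load("box.npy");Rz=R.from_euler('z',bx[2])
def W(x,y,z): return Rz.apply(np.array([x,y,z])/1000)+[bx[0],bx[1],.025]
def tilt(t): # jaws along box y, tool z = (sin t,0,-cos t) in box
    z=np.array([np.sin(t),0,-np.cos(t)]);x=np.array([0,1.,0]); 
    return (Rz*R.from_matrix(np.c_[x,np.cross(z,x),z]))
for s in (1,-1):
  for name,piv,rad,off,phis in [("lid",(67,0,36),151,.013,np.linspace(0,1.8,7)),("stay",(5,-109,22),115,.052,np.linspace(0,1.75,7))]:
    for td in (20,35,45,55,65):
        row=[]
        for ph in phis:
            a=ph+off; p=W(piv[0]-rad*np.cos(a),piv[1],piv[2]+rad*np.sin(a))
            q=tilt(np.radians(td)); 
            if s<0: q=q*R.from_euler('z',np.pi)
            tcp=p-q.apply([0,0,.018 if name=="lid" else .012])
            j=inverse_kinematics(tcp,q.as_quat(scalar_first=True)); row.append("-" if j is None else f"{j[5]:.1f}/{j[4]:.1f}/{j[3]:.1f}")
        print(s,name,td,row)
```

```text
tongs ends [ 0.582 -0.104  0.078] [ 0.414 -0.103  0.076] mid [ 0.499 -0.087  0.078] [ 0.498 -0.118  0.078] tray corner [0.535 0.205 0.168] [ 0.71  -0.125  0.168] edge [0.363 0.217 0.   ]
1 lid 20 ['-', '-', '-', '-', '-', '-', '-2.7/1.1/0.3']
1 lid 35 ['2.5/0.9/0.8', '2.6/1.0/0.8', '-', '-', '-', '-', '-']
1 lid 45 ['2.2/1.0/1.0', '2.3/1.0/0.9', '2.5/1.1/0.9', '2.6/1.1/0.9', '-', '-', '-']
1 lid 55 ['1.9/1.1/1.1', '2.1/1.1/1.0', '2.2/1.2/1.0', '2.4/1.2/1.1', '2.5/1.2/1.1', '2.5/1.1/1.1', '2.6/1.0/1.2']
1 lid 65 ['1.7/1.2/1.1', '1.8/1.2/1.1', '2.0/1.3/1.1', '2.1/1.3/1.2', '2.2/1.3/1.2', '2.3/1.2/1.3', '2.3/1.1/1.4']
1 stay 20 ['-', '-', '-', '-', '-', '-', '-']
1 stay 35 ['2.5/0.9/0.8', '2.6/1.0/0.8', '2.7/1.0/0.7', '-', '-', '-', '-']
1 stay 45 ['2.3/1.0/0.9', '2.4/1.1/0.9', '2.4/1.1/0.9', '2.5/1.1/0.9', '2.6/1.1/0.9', '2.7/1.1/0.9', '2.7/1.0/1.0']
1 stay 55 ['2.1/1.1/1.1', '2.2/1.2/1.0', '2.2/1.2/1.0', '2.3/1.2/1.0', '2.4/1.2/1.1', '2.4/1.2/1.1', '2.4/1.1/1.1']
1 stay 65 ['1.9/1.3/1.1', '2.0/1.3/1.1', '2.1/1.3/1.1', '2.1/1.3/1.1', '2.2/1.3/1.2', '2.2/1.3/1.2', '2.2/1.2/1.3']
-1 lid 
[... 517 characters left out ...]
.1', '-1.2/1.3/1.1', '-1.0/1.3/1.2', '-0.9/1.3/1.2', '-0.9/1.2/1.3', '-0.9/1.1/1.4']
-1 stay 20 ['-0.2/0.9/0.5', '-0.1/0.9/0.4', '-0.1/1.0/0.4', '0.0/1.0/0.4', '0.1/1.1/0.4', '0.2/1.1/0.4', '0.2/1.0/0.4']
-1 stay 35 ['-0.6/0.9/0.8', '-0.5/1.0/0.8', '-0.5/1.0/0.7', '-0.4/1.1/0.7', '-0.3/1.1/0.7', '-0.2/1.0/0.7', '-0.2/1.0/0.7']
-1 stay 45 ['-0.9/1.0/0.9', '-0.8/1.1/0.9', '-0.7/1.1/0.9', '-0.6/1.1/0.9', '-0.5/1.1/0.9', '-0.5/1.1/0.9', '-0.5/1.0/1.0']
-1 stay 55 ['-1.1/1.1/1.1', '-1.0/1.2/1.0', '-0.9/1.2/1.0', '-0.8/1.2/1.0', '-0.8/1.2/1.1', '-0.7/1.2/1.1', '-0.7/1.1/1.1']
-1 stay 65 ['-1.2/1.3/1.1', '-1.2/1.3/1.1', '-1.1/1.3/1.1', '-1.0/1.3/1.1', '-1.0/1.3/1.2', '-0.9/1.3/1.2', '-0.9/1.2/1.3']
```

The fitted box model lands on the box corners in the picture (green dots). The tongs run along world x with their middle at about (0.498, -0.103), and the diagonal drop spot near (0.452, 0.287) is bare. I'm moving now.

Run:
```python
from h import *
c=[inverse_kinematics([.498,-.1035,.2],down(np.radians(y))) for y in (89.5,-90.5)]
d=[inverse_kinematics([.452,.287,.2],down(np.radians(y))) for y in (134.5,-45.5)]
print(c,d)
y0=89.5 if c[0] is not None and abs(c[0][5])<1.9 else -90.5
q=down(np.radians(y0))
r.move_to([.36,-.2,.26],q); r.move_to([.498,-.1035,.2],q); gripper_to(.06)
vision.snapshot("wrist"); print(y0,[(m["score"],np.round(m["at"],4)) for m in models.mark_of("tongs_mid","wrist")[:1]])
m,s=mask("tongs_mid","wrist"); cal=vision.get_calibration("wrist")
if m is not None:
    yy,xx=np.nonzero(m);P=ground(np.c_[xx,yy],cal,.078)[:,:2];w,v=np.linalg.eigh(np.cov(P.T));print(s,P.mean(0),P.min(0),P.max(0),np.degrees(np.arctan2(v[1,1],v[0,1])))
cv2.imwrite("pics/w.png",vision.snapshot("wrist")[:,:,::-1]);print(telemetry.current_t())
```

```text
[array([-3.41782999e-01,  1.96274406e-01,  1.69262359e+00, -4.44089210e-16,
        1.25269465e+00, -1.90385268e+00]), array([-3.41782999e-01,  1.96274406e-01,  1.69262359e+00, -4.44089210e-16,
        1.25269465e+00,  1.23773997e+00])] [array([ 4.35742548e-01,  2.35956851e-01,  1.63892942e+00, -4.44089210e-16,
        1.26670638e+00, -1.91172530e+00]), array([ 4.35742548e-01,  2.35956851e-01,  1.63892942e+00, -4.44089210e-16,
        1.26670638e+00,  1.22986736e+00])]
-90.5 []
0.8 [ 0.53802006 -0.09787622] [ 0.41975889 -0.1130575 ] [ 0.58840721 -0.08480532] -179.51641488705252
5.2167
```

View pics/w.png

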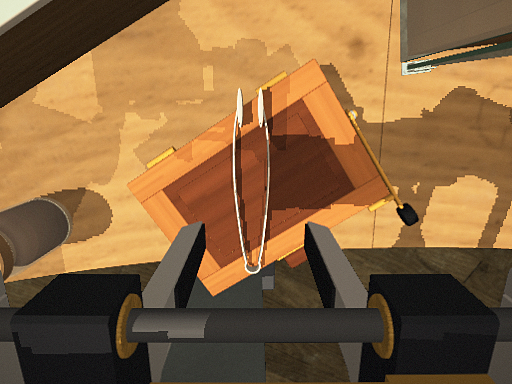

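The wrist picture shows the tongs (tips near 250,100, bend at 252,270) centred between the jaws, with the stay tab at (407,214). Now grasping the tongs and laying them down.

Run:
```python
from h import *
q=down(np.radians(-90.3))
r.move_l([.502,-.1005,.13],q,vel=.2)
print(r.move_l([.502,-.1005,.0965],vel=.05,guard=6),telemetry.current_ee_pos(),telemetry.current_wrist_force())
gripper_to(.02,15); print("open",telemetry.current_opening())
r.move_l([.502,-.1005,.2],vel=.12); print("open",telemetry.current_opening(),telemetry.current_wrist_force())
q2=down(np.radians(-45.3))
r.move_to([.47,.09,.27],down(np.radians(-70))); r.move_to([.452,.287,.18],q2); r.move_l([.452,.287,.06],vel=.12)
print(r.move_l([.452,.287,.0255],vel=.03,guard=3),telemetry.current_ee_pos(),telemetry.current_opening())
gripper_to(.055); r.move_l([.452,.287,.2],vel=.15)
cv2.imwrite("pics/w2.png",vision.snapshot("wrist")[:,:,::-1]);print(telemetry.current_t())
```

```text
False [ 0.5021906  -0.1005765   0.09653549] [-0.76877135  0.33675912 -0.81431244]
open 0.03186899184726323
open 0.03170949278466238 [-0.75200338 -0.51039466 -0.42005336]
True [0.4517611  0.28689038 0.02793476] 0.03207990096657665
13.85
```

View pics/w2.png

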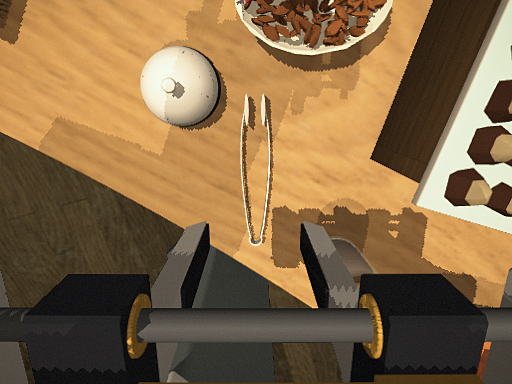

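The tongs lie flat on bare counter, from about (255,95) to (255,243), clear of the bell, bowl and jar. Now the lid.

```bash
cat >> h.py <<'E'
bx=np.load("box.npy");Rz=R.from_euler('z',bx[2])
def W(p): return Rz.apply(np.array(p)/1000)+[bx[0],bx[1],.025]
def tilt(td):
    t=np.radians(td); z=np.array([np.sin(t),0,-np.cos(t)]);x=np.array([0,-1.,0])
    return Rz*R.from_matrix(np.c_[x,np.cross(z,x),z])
Q=lambda q:q.as_quat(scalar_first=True)
def lid(ph): a=ph+.013; return W([67-151*np.cos(a),0,36+151*np.sin(a)])
def stay(ph): a=ph+.052; return W([5-115*np.cos(a),-109,22+115*np.sin(a)])
def F(): return np.round(telemetry.current_wrist_force(),1)
E
python3 - <<'E'
from h import *
q=tilt(45); tool=q.apply([0,0,1]); g=lambda ph,d=.018: lid(ph)-d*tool
r.move_to([.40,.10,.27],down(np.radians(-60))); r.move_to(g(0,.12),Q(q))
vision.snapshot("top"); print([np.round(m["at"],3) for m in models.mark_of("lid_pull","top")[:1]],lid(0))
gripper_to(.06,6)
print(r.move_l(g(0),vel=.08,guard=6),F())
gripper_to(.02,6); print("open",telemetry.current_opening())
f0=telemetry.current_wrist_force()
for ph in np.linspace(0,1.76,13)[1:]:
    hit=r.move_l(g(ph),vel=.10,guard=25); print(round(ph,2),hit,np.round(telemetry.current_wrist_force()-f0,1),round(telemetry.current_opening(),3))
    if hit: break
cv2.imwrite("pics/l1.png",vision.snapshot("top")[:,:,::-1]);print(telemetry.current_t())
E
```

```text
[array([ 0.432, -0.154,  0.06 ])] [ 0.43105261 -0.15090771  0.06296294]
True [-3.2 -1.5  1.4]
open 0.03596779684424257
0.15 False [-3.5  1.  -1.6] 0.036
0.29 False [-1.4  1.2 -0. ] 0.036
0.44 False [-2.   2.5 -0. ] 0.036
0.59 False [ 0.2  4.1 -0.8] 0.036
0.73 False [ 2.5  4.6 -1.5] 0.036
0.88 False [ 1.3  5.8 -1.1] 0.036
1.03 False [ 1.8  6.  -0.3] 0.036
1.17 False [ 2.   6.7 -0.8] 0.036
1.32 False [0.2 6.8 1.5] 0.036
1.47 False [0.5 7.5 1.6] 0.036
1.61 False [1.5 7.6 3.3] 0.035
1.76 False [2.7 7.  1.9] 0.036
23.0583
```

Run:
```python
from h import *
q=tilt(45); tool=q.apply([0,0,1]); g=lambda ph,d=.018: lid(ph)-d*tool
gripper_to(.06); r.move_l(g(1.76,.12),vel=.2)
for c in ["top","scene"]:
    vision.snapshot(c); print(c,[np.round(m["at"],3) for m in models.mark_of("lid_pull",c)[:1]],lid(1.8),[np.round(m["at"],3) for m in models.mark_of("stay_tab",c)[:1]],stay(0))
q=tilt(62); tool=q.apply([0,0,1]); g=lambda ph,d=.012: stay(ph)-d*tool
r.move_to(g(0,.10)+[0,0,.06],Q(q))
cv2.imwrite("pics/s1.png",vision.snapshot("wrist")[:,:,::-1])
print([np.round(m["at"],3) for m in models.mark_of("stay_tab","wrist")[:1]],telemetry.current_t())
```

```text
top [] [ 0.58841874 -0.04951225  0.20759258] [] [ 0.46835448 -0.25653995  0.05297731]
scene [array([ 0.591, -0.052,  0.208])] [ 0.58841874 -0.04951225  0.20759258] [array([ 0.462, -0.257,  0.053])] [ 0.46835448 -0.25653995  0.05297731]
[array([ 0.466, -0.255,  0.057])] 25.7417
```

View pics/s1.png

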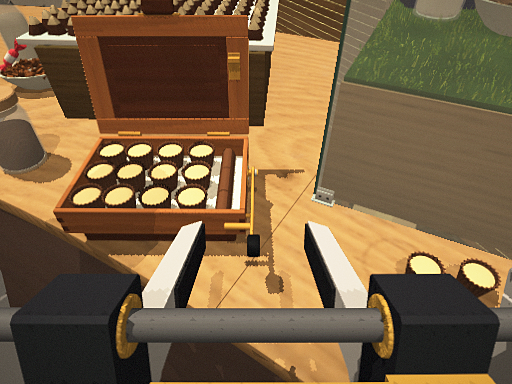

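The lid stands back at its stop, and the black tab at (253,245) is centred between the jaws. The cross pin shows at (237,226). Now raising the stay.

Run:
```python
from h import *
q=tilt(62); tool=q.apply([0,0,1]); g=lambda ph,d=.012: stay(ph)-d*tool
gripper_to(.04,5)
r.move_l(g(0,.07),vel=.12)
print(r.move_l(g(0),vel=.08,guard=6),F())
gripper_to(.004,5); o=telemetry.current_opening(); print("open",o)
f0=telemetry.current_wrist_force()
if .009<o<.016:
  for ph in np.linspace(0,1.73,11)[1:]:
    hit=r.move_l(g(ph),vel=.10,guard=20); print(round(ph,2),hit,np.round(telemetry.current_wrist_force()-f0,1),round(telemetry.current_opening(),3))
    if hit: break
  else:
    gripper_to(.035); r.move_l(g(1.73,.12),vel=.15)
cv2.imwrite("pics/s2.png",vision.snapshot("wrist")[:,:,::-1]);print(telemetry.current_t())
for c in ["wrist","scene"]:
    vision.snapshot(c);print([np.round(m["at"],3) for m in models.mark_of("stay_tab",c)[:1]],stay(1.8))
```

```text
False [ 0.5 -0.2 -0.1]
open 0.012066085791207177
0.17 False [ 2.5  1.3 -0.7] 0.012
0.35 False [ 1.6  3.5 -0.8] 0.012
0.52 False [ 1.8  2.8 -0.4] 0.012
0.69 False [1.9 3.6 0. ] 0.012
0.86 False [1.9 3.3 0.8] 0.012
1.04 False [ 2.5  4.6 -0.9] 0.012
1.21 False [ 3.3  4.5 -1.7] 0.012
1.38 False [ 2.5  3.9 -1.7] 0.012
1.56 False [ 2.7  4.2 -1. ] 0.012
1.73 False [ 2.1  3.8 -1.5] 0.012
33.4833
[array([ 0.59 , -0.174,  0.161])] [ 0.59172192 -0.17705082  0.15748304]
[array([ 0.589, -0.177,  0.156])] [ 0.59172192 -0.17705082  0.15748304]
```

View pics/s2.png

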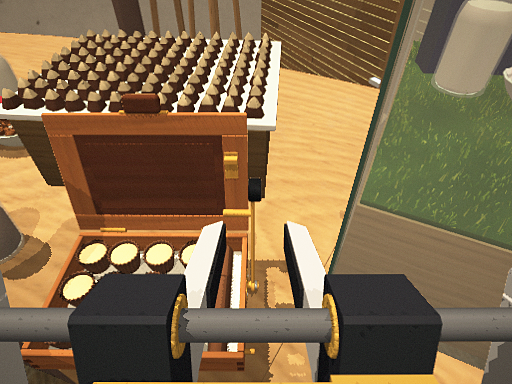

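The stay leans back on its stop: the tab is at (255,189), and both cameras agree with the 1.80 prediction. Now bringing the lid forward.

Run:
```python
from h import *
q=tilt(45); tool=q.apply([0,0,1]); dy=Rz.apply([0,-.002,0]); g=lambda ph,d=.018: lid(ph)+dy-d*tool
p=telemetry.current_ee_pos(); r.move_l(np.array(p)+[-.04,0,.08],vel=.2)
r.move_to(g(1.8,.11),Q(q)); gripper_to(.065,5)
print(r.move_l(g(1.8),vel=.08,guard=6),F())
gripper_to(.02,5); o=telemetry.current_opening(); print("open",o)
f0=telemetry.current_wrist_force()
if .033<o<.039:
  for ph in [1.7,1.58,1.46,1.34,1.24,1.16,1.11,1.075]:
    hit=r.move_l(g(ph),vel=.08 if ph>1.2 else .03,guard=15); print(ph,hit,np.round(telemetry.current_wrist_force()-f0,1),round(telemetry.current_opening(),3))
    if hit: break
cv2.imwrite("pics/f1.png",vision.snapshot("scene")[120:230,240:380,::-1]);print(telemetry.current_t())
for c in ["wrist","scene"]:
    vision.snapshot(c);print([np.round(m["at"],3) for m in models.mark_of("stay_tab",c)[:1]],stay(1.7))
```

```text
True [-1.2 -1.1  3.4]
open 0.035801437773516895
1.7 False [-0.4  2.7  1.2] 0.035
1.58 False [-2.1  1.9  2.6] 0.036
1.46 False [-3.1  1.4  2.4] 0.036
1.34 False [-3.9  0.5  2.5] 0.036
1.24 False [-3.4  0.1  2.6] 0.036
1.16 False [-4.4 -0.7  0.5] 0.036
1.11 False [-4.6  0.6 -0.1] 0.036
1.075 False [ 1.3  5.1 -2.5] 0.036
40.4417
[array([ 0.578, -0.183,  0.164])] [ 0.58231599 -0.18311133  0.16011716]
[array([ 0.604, -0.262,  0.239])] [ 0.58231599 -0.18311133  0.16011716]
```

Run:
```python
from h import *
q=tilt(45); tool=q.apply([0,0,1])
gripper_to(.065); r.hold(.8)
p=np.array(telemetry.current_ee_pos()); r.move_l(p-.13*tool,vel=.12); r.hold(.7)
cv2.imwrite("pics/f2.png",vision.snapshot("wrist")[:,:,::-1])
for c in ["wrist","scene"]:
    vision.snapshot(c)
    for n,e in [("stay_tab",stay(1.7)),("lid_pull",lid(1.05))]: print(c,n,[(round(m["score"],2),np.round(m["at"],3)) for m in models.mark_of(n,c)[:1]],e)
vision.snapshot("scene")
for n in ["jar_mid","bell_mid","bowl_mid","tongs_mid"]: print(n,[np.round(m["at"],3) for m in models.mark_of(n,"scene")[:1]])
print(telemetry.current_t())
```

```text
wrist stay_tab [(0.39, array([ 0.561, -0.07 ,  0.061]))] [ 0.58231599 -0.18311133  0.16011716]
wrist lid_pull [(0.88, array([ 0.493, -0.112,  0.189]))] [ 0.49625333 -0.10889704  0.19294654]
scene stay_tab [(0.57, array([ 0.579, -0.185,  0.159]))] [ 0.58231599 -0.18311133  0.16011716]
scene lid_pull [(0.74, array([ 0.497, -0.11 ,  0.193]))] [ 0.49625333 -0.10889704  0.19294654]
jar_mid [array([0.445, 0.143, 0.053])]
bell_mid [array([0.462, 0.406, 0.033])]
bowl_mid [array([0.61 , 0.367, 0.02 ])]
tongs_mid [array([0.454, 0.284, 0.007])]
44.6167
```

View pics/f2.png

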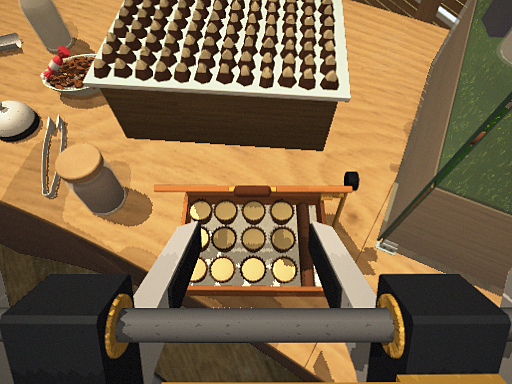

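The lid slants at (255,188) on the raised stay (tab at 351,181). The tongs are flat at (52,155), and the hand is clear.

Run:
```python
from h import *
vision.snapshot("scene"); print([np.round(m["at"],3) for m in models.mark_of("lid_pull","scene")[:1]])
r.sign_off()
```

```text
[array([ 0.497, -0.112,  0.193])]
the job is handed in; nothing more can be done
```

The box is ready for tasting, done in the order you asked, and I've handed the job in (about 45 s of the 72 s; `sign_off` gives no verdict).

- **Tongs:** I took them off the lid and laid them flat on the bare counter at about (0.454, 0.284), clear of the jar, bell and bowl.
- **Lid back:** I pinched the pull and swung the lid to its stop. The pull measured within 4 mm of where it should be at 1.80.
- **Stay:** I raised it by its tab and let it lean back on its stop. Both cameras put the tab within about 5 mm of the 1.80 position.
- **Lid forward:** I lowered it slowly onto the stay and let go. Readings before and just before hand-in put the pull at (0.497, -0.111, 0.193), which matches a lid angle of 1.05. The stay tab matches its 1.70 position to within 4 mm.
- **Left alone:** The jar, bell and bowl read within about 4 mm of where they started, and the hand was clear at hand-in.

**Checks that disagreed:**
- In the last wrist picture the network put the stay tab at the wrong spot, with a low score of 0.39. The picture itself and the scene camera show it upright.
- On both approaches to the pull, a light contact stopped the arm at its 6 N guard. The grip still closed on the full 36 mm width both times.

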